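# Hold a carving blank in the corner of the drilling jig

### The job

Take the pale blank and, lying flat on the drilling jig's bed, slide it lengthwise along the fence, under the blue bridge, until its end is up against the red stop block. Then press it firmly with one slanting push against the fence and down on the bed together, flush with the fence, and finish while you are still holding it pressed, ready for drilling. Leave the dark blank and the other things on the bench where they are.

Things in the scene. Friction and masses are not known exactly. Their poses are not given: they have to be found in the camera images.
- pale_blank: Pale bone-coloured bar, 42 mm wide (its x), 150 mm long (its y), 34 mm thick, 0.11 to 0.23 kg, lying flat; either end may lead. Origin: centre of the underside; in place on the jig it is at x = 9, y = -25, z = 18 mm of the jig's frame. Can be gripped across its width, on the part outside the bridge; above the fence its upper 22 mm stay free for the finger.
- jig: Drilling jig screwed to the bench (place and yaw vary), 130 mm (its x) by 250 mm (its y); carries bed, fence, stop block and bridge, all rigid and parallel to its axes. Origin: centre of its underside, at bench height. x points from the open near side to the fence on the far side; y from the stop block (right end, -y) to the open end (left, +y).
- bridge (a point): Middle of the underside of the blue bridge across the bed (jig x = -6, y = -75, z = 56 mm), 38 mm above the bed. It spans jig y = -100 to -50 mm; open below from x = -43 to +30 mm; top at z = 64 mm, with a 20 mm brass bush up to 72 mm. A blank enters from the +y end.
- bed: Grey-green laminated bed of the jig, 130 x 250 x 18 mm; origin: centre of its top face, 18 mm above the bench; rigid. Bed, fence and stop are smooth and slippery (friction about 0.25).
- fence: Low aluminium fence on the bed along its far side, 25 mm thick, 250 mm long, 12 mm high above the bed; origin: middle of the lower edge of its working face (jig x = +30 mm, z = 18 mm); the face looks to the jig's -x. Rigid. A firm push is about 10 N on the fence and 10 N on the bed.
- stop: Red steel stop block on the bed, 80 x 25 mm, 26 mm high above the bed; origin: middle of the lower edge of its working face (jig x = -10, y = -100, z = 18 mm); the face looks to the jig's +y. Rigid.
- dark_blank: Dark brown wooden blank, same size and shape as the pale one (42 x 150 x 34 mm, long along its y; origin: centre of the underside). Not wanted: leave it where it lies.
- handpiece: Steel rotary handpiece lying on the bench, 155 mm long, 26 mm thick; origin on its underside near the middle. Bystander.
- graver: Graver with black handle lying on the bench, 160 mm long, 30 mm thick; origin on its underside near the middle. Bystander.
- wax_jar: Small jar with brass lid, 60 mm across, 60 mm tall, standing; origin: centre of the underside. Bystander.
- brush: Bench brush lying on the bench, handle along its x; origin on its underside. Bystander.
- amulet: Small finished bone carving, about 62 mm long, 18 mm high, lying on the bench; origin on its underside. Bystander.
Not all that is in view belongs to the job. Leave any purple or yellow look-alike of the pale_blank alone.

How it is judged (in metres and radians):
On the way:
1. the pale blank, flat on the bed and along the fence, has its leading end under the bridge, still short of the stop (z of pale_blank in the frame of jig between 0.012 and 0.026 m and x of pale_blank in the frame of jig between -0.012 and 0.014 m and y of pale_blank in the frame of jig between -0.015 and 0.022 m and angle between the y axis of pale_blank and the y axis of jig, either way round below 0.15 rad and angle between pale_blank's own z axis and vertical below 0.1 rad), for 0.05 s.
At the end, for the whole second after the job is handed in: Pale blank flat on the bed (3 mm, 2 degrees), parallel to the fence within 2 degrees and within 3 mm of it, end within 3.5 mm of the stop, at rest; the fingers hold it with over 3 N on the fence and over 5 N on the bed through the final second (x of pale_blank in the frame of jig between 0.006 and 0.012 m and y of pale_blank in the frame of jig between -0.029 and -0.0215 m and z of pale_blank in the frame of jig between 0.015 and 0.021 m and angle between the y axis of pale_blank and the y axis of jig, either way round below 0.035 rad and angle between pale_blank's own z axis and vertical below 0.035 rad and linear speed of pale_blank below 0.01 m/s and contact force between pale_blank and fence above 3 N and contact force between pale_blank and bed above 5 N and contact force between the fingers and pale_blank above 3 N); the arm keeps its last pose, push and grip.
It fails at once if the dark blank or another loose thing on the bench is moved by more than 30 mm (distance of any of dark_blank, handpiece, graver, wax_jar, brush, amulet from where it was at the start of the episode above 0.03 m).
It also fails if it takes over 48 s, if anything falls off the work surface, if the arm or the gripper's body presses on something with over 40 N, if the wrist force passes 120 N, or if a joint passes its speed limit or range.

### The arm

A 6-joint arm with a two-finger parallel gripper is mounted at the origin on the work surface. World frame = base frame: x ahead of the robot, y to its left, z up, the work surface at z = 0. Lengths are in m, angles in degrees, forces in N, time in s.
With the tool pointing down it reaches from about 0.4 to 0.825 m from the base axis. Payload 7 kg.
Tool frame: the origin (TCP) lies at the very end of the fingers, on their centre line; the grasp point (between the pads) lies hold_point_z behind it (hold_point_z is the distance from the TCP to the grasp point, in m); z points along the fingers, y is the direction in which the jaws open and shut (so a half turn about z gives the same grasp; the last joint's range is limited). The gripper opens to 88 mm and grips with 3 to 60 N. Pads are 19 mm wide; open, the fingers measure 130 mm over their backs; the gripper's body (78 mm by 193 mm) begins 47 mm behind the grasp point.
Start: joints at [-53.451, 20.546, 0.682, 0, -70.136, -16.507], TCP at [0.231, -0.634, 0.227] pointing down, gripper open.
Joint ranges: [-176.03, 176.03], [-82.01, 121.73], [-58.28, 71.71], [-173.87, 95.51], [-174.79, -0.11], [-173.66, 173.66]. Speed limits (degrees/s): [136.94, 136.94, 172.46, 180, 180, 180].

### API

Orientations are given as [roll, pitch, yaw] about the fixed x, y, z axes, in that order (R = Rz(yaw) Ry(pitch) Rx(roll)).
In Python, from plant import get_obs, snapshot, close_job, hold_point_z gives the robot as it stands. The module is installed in compiled form; this text tells all that it offers.
- The arm moves only by the tool jog_arm, never from a script. Its argument "commands" is a list of rows, each a list of 4 numbers: the shift along the world's x, y, z in mm, then the turn about the world's z in degrees. In form: [[x, y, z, turn], ...]. A call has exactly 10 rows; each row shifts and turns the commanded pose from where the row before left it; what a row does not reach is not made up. A row lasts 1/12 s, in which the tool goes at most 41.7 mm and 7.16 degrees, less where a joint would pass 70% of its speed; a pose out of reach is approached as far as the arm can. A call is refused whole if a number of a shift passes 41.7 or a number of a turn 7.16, either way. A call with a gripper value outside its range is refused whole. "fingers" is the finger opening in mm, from 0 to 87.6, set as the call begins (left out, the last holds). The fingers move at their own pace and stop on an object; the grip force is fixed at half the most. Time passes only in rows, so rows that do not move let the fingers close, or fill a call up. It gives the time, the measured TCP pose, the force and the opening at its end, in the units of the state.
- get_obs(): the state, without advancing time (a new reading comes with each control period).
- snapshot(name): name is "scene" or "top" or "wrist"; returns a dict with "image" (384x512x3 uint8, red, green, blue), "fov_y" (degrees; the focal length in pixels is half the picture's height over the tangent of half this angle, whatever the lens; pixels are square), "cx", "cy" (the principal point, pixels), "rvec" (rotation vector, rad) and "tvec" (3), from world to camera coordinates, as OpenCV has them; the wrist camera has in their place "mount" (4x4, takes a point from camera to tool coordinates, whose origin is the TCP and whose axes are the flange's). Camera axes: x right, y down, z forward; pixel columns grow to the right and rows downward; lengths in m; the calibration is good to about 2 mm. A picture is of the moment at which its call begins: read the wrist's pose just before it. There is no depth.
- close_job(): hands the job in, once; it reports no verdict.
The state is a dict: "clock": time; "joint_pos": joint angles; "qvel": joint speeds; "tau": joint torques, N m; "tool_pos": TCP position; "orientation": TCP orientation; "force": force on the tool from outside, world axes, zero at the start; "moment": the same for the moment, N m; "opening": finger opening in m.
Only numpy, scipy, OpenCV 4.12 (cv2) and the standard library are available. Lean on these libraries where they do the work, as an engineer would, in place of code of your own. Each camera call takes 0.05 s, during which the arm holds its last target.

## Working session

There is one attempt and no reset: what is moved stays moved. The work goes in short steps, Python scripts to look and compute and a tool call to move; the robot and the scene stay as the last step left them, time stands still between calls to the robot, and variables do not carry over. Pictures are saved under pics/ and viewed, and the job is handed in when it is done.

Besides the shell and the picture viewer there is one more tool, called after "Emit:" as name(argument=value, ...), one argument or row to a line, values as JSON. jog_arm: Moves the arm, as the interface text tells. Its arguments: {"type":"object","properties":{"commands":{"type":"array","items":{"type":"array","items":{"type":"number"}}},"fingers":{"type":"number"}},"required":["commands"]}

```bash
mkdir -p pics; cat > h.py <<'E'
import numpy as np, cv2
from plant import get_obs, snapshot, close_job, hold_point_z
def K(s):
    f=s["image"].shape[0]/2/np.tan(np.radians(s["fov_y"])/2)
    return f,s["cx"],s["cy"]
def save(s,n): cv2.imwrite("pics/"+n,cv2.cvtColor(s["image"],cv2.COLOR_RGB2BGR))
def ray(s,uv,z):
    f,cx,cy=K(s); R=cv2.Rodrigues(np.array(s["rvec"],float))[0]; t=np.array(s["tvec"],float).ravel()
    uv=np.atleast_2d(uv).astype(float)
    d=np.c_[(uv[:,0]-cx)/f,(uv[:,1]-cy)/f,np.ones(len(uv))]@R
    c=-R.T@t
    return c+d*((z-c[2])/d[:,2])[:,None]
def proj(s,P):
    f,cx,cy=K(s)
    Km=np.array([[f,0,cx],[0,f,cy],[0,0,1.]])
    return cv2.projectPoints(np.atleast_2d(P).astype(float),np.array(s["rvec"],float),np.array(s["tvec"],float),Km,None)[0][:,0]
E
python3 - <<'E'
from h import *
import pickle
print(get_obs(),hold_point_z() if callable(hold_point_z) else hold_point_z)
d={}
for n in("scene","top"):
    s=snapshot(n); save(s,n+"0.png"); d[n]=s; print(n,{k:v for k,v in s.items() if k!="image"})
pickle.dump(d,open("s0.pkl","wb"))
E
```

```text
{'clock': 0.0, 'joint_pos': array([-5.34511271e+01,  2.05930070e+01,  6.35547331e-01, -1.99786042e-02,
       -7.01359735e+01, -1.65064884e+01]), 'qvel': array([ 0.0611493 ,  0.07280459,  0.04832141, -0.05764863, -0.01510422,
        0.00817468]), 'tau': array([ 8.84177389e-04, -5.82721925e+01,  2.93060660e+01,  6.99704200e+00,
        7.00753473e-03, -1.58020171e-04]), 'tool_pos': array([ 0.23114374, -0.63368584,  0.22561886]), 'orientation': array([ 1.79905081e+02, -8.54198957e-03, -1.59964412e+02]), 'force': array([-0.19643658, -0.21469246,  0.13360406]), 'moment': array([-0.02841978,  0.01131307,  0.04574532]), 'opening': 0.08779124972689248} 0.0188
scene {'fov_y': 56.58996791573496, 'cx': 245.02391358327245, 'cy': 191.41718458404637, 'rvec': array([ 2.02204236,  0.96186497, -0.46298766]), 'tvec': array([-0.4282143 , -0.17529142,  1.50904293])}
top {'fov_y': 42.84301929838585, 'cx': 255.2847284525063, 'cy': 193.6922591158225, 'rvec': array([ 2.11793602, -2.16138899,  0.16113322]), 'tvec': array([0.08174691, 0.5390566 , 1.35042528])}
```

View pics/scene0.png

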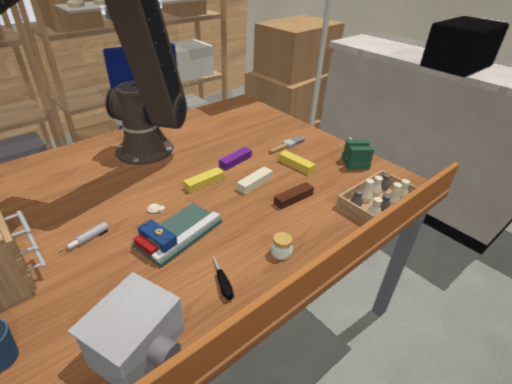

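View pics/top0.png

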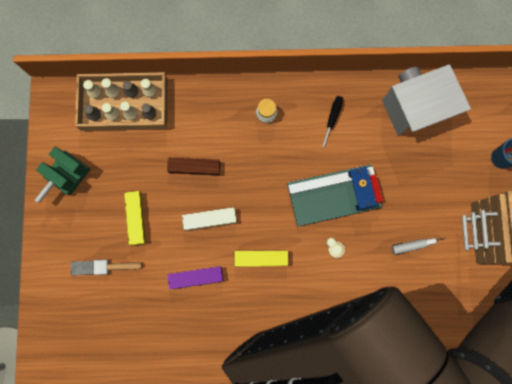

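The candidates in the top view are the pale bar (209,218), the yellow bars (135,218) and (262,258), the purple bar (195,278) and the dark bar (194,166). Only (209,218) is bone-coloured, so that is the blank. The jig is at (337,195). I'll confirm with an enlarged crop.

```bash
python3 - <<'E'
from h import *
import pickle
d=pickle.load(open("s0.pkl","rb")); s=d["top"]
im=cv2.cvtColor(s["image"],cv2.COLOR_RGB2BGR)
c=im[150:250,170:400]; cv2.imwrite("pics/crop0.png",cv2.resize(c,None,fx=3.4,fy=3.4,interpolation=cv2.INTER_CUBIC))
hsv=cv2.cvtColor(im,cv2.COLOR_BGR2HSV)
print(hsv[218,200:220:5],hsv[205,340],hsv[185,310],hsv[190,362],hsv[190,377])
R=cv2.Rodrigues(s["rvec"])[0]; print("cam",-R.T@s["tvec"])
def rect(m,z,n):
    cs,_=cv2.findContours(m.astype(np.uint8),cv2.RETR_EXTERNAL,cv2.CHAIN_APPROX_NONE)
    c=max(cs,key=cv2.contourArea)
    r=cv2.minAreaRect(c); P=ray(s,cv2.boxPoints(r),z)
    print(n,np.round(r[0]),cv2.contourArea(c)); print(P.round(4)); print(" c",P.mean(0).round(4)," edges",np.linalg.norm(P[1]-P[0]).round(4),np.linalg.norm(P[2]-P[1]).round(4), "ang",np.degrees(np.arctan2(*(P[1]-P[0])[[1,0]])).round(2),np.degrees(np.arctan2(*(P[2]-P[1])[[1,0]])).round(2))
H,S,V=[hsv[...,i].astype(int) for i in range(3)]
roi=np.zeros(H.shape,bool); roi[200:236,175:245]=1
rect(roi&(S<90)&(V>150),.034,"blank")
roi=np.zeros(H.shape,bool); roi[155:235,280:395]=1
rect(roi&(H>60)&(H<100)&(S>50),.018,"bed")
rect(roi&(S<60)&(V>150),.030,"fence")
rect(roi&(H>103)&(H<130)&(S>100),.064,"bridge")
rect(roi&((H<6)|(H>172))&(S>170),.044,"stop")
E
```

```text
[[ 35  25 231]
 [ 34  25 230]
 [ 34  25 230]
 [ 34  27 230]] [ 78  73 112] [ 70   3 230] [107 189 119] [  1 219 175]
cam [0.32725467 0.06807009 1.41745683]
blank [208. 218.] 743.5
[[0.4856 0.2832 0.034 ]
 [0.5054 0.1331 0.034 ]
 [0.4622 0.1272 0.034 ]
 [0.4426 0.2766 0.034 ]]
 c [0.4739 0.2051 0.034 ]  edges 0.1514 0.0435 ang -82.49 -172.21
bed [336. 201.] 1898.5
[[ 0.5401 -0.0314  0.018 ]
 [ 0.5892 -0.2739  0.018 ]
 [ 0.4987 -0.2884  0.018 ]
 [ 0.4504 -0.0482  0.018 ]]
 c [ 0.5196 -0.1605  0.018 ]  edges 0.2474 0.0917 ang -78.54 -170.88
fence [319. 182.] 507.5
[[ 0.5673 -0.0228  0.03  ]
 [ 0.6041 -0.2014  0.03  ]
 [ 0.5769 -0.2061  0.03  ]
 [ 0.5403 -0.028   0.03  ]]
 c [ 0.5721 -0.1146  0.03  ]  edges 0.1823 0.0277 ang -78.35 -170.32
bridge [362. 188.] 662.0
[[ 0.5989 -0.192   0.064 ]
 [ 0.6105 -0.2472  0.064 ]
 [ 0.4971 -0.2663  0.064 ]
 [ 0.4858 -0.2118  0.064 ]]
 c [ 0.5481 -0.2293  0.064 ]  edges 0.0564 0.115 ang -78.15 -170.47
stop [376. 188.] 151.0
[[ 0.586  -0.2555  0.044 ]
 [ 0.5906 -0.2741  0.044 ]
 [ 0.5126 -0.2897  0.044 ]
 [ 0.5082 -0.2712  0.044 ]]
 c [ 0.5493 -0.2726  0.044 ]  edges 0.0192 0.0795 ang -76.32 -168.71
```

View pics/crop0.png

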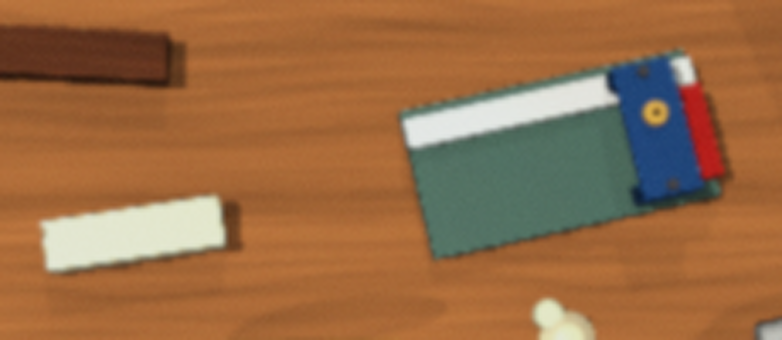

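The crop confirms the pale bar at (209,218), with the jig's open end to the left and the stop to the right. I'm moving towards the blank, with a wrist look at the jig on the way.

Emit:
jog_arm(
  commands=[
    [22, 34, 0, 3.9],
    [22, 34, 0, 3.9],
    [22, 34, 0, 3.9],
    [22, 34, 0, 3.9],
    [22, 34, 0, 3.9],
    [22, 34, 0, 3.9],
    [22, 34, 0, 3.9],
    [22, 34, 0, 3.9],
    [22, 34, 0, 3.9],
    [22, 34, 0, 3.9],
  ],
  fingers=87,
)

```text
clock: 0.93
tool_pos: [0.4518, -0.2922, 0.2265]
orientation: [180.0, 0.0, -120.8]
force: [1.0, -0.9, -0.2]
opening: 0.0872
```

Emit:
jog_arm(
  commands=[
    [6, 10, 0, 0],
    [6, 10, 0, 0],
    [6, 10, 0, 0],
    [6, 10, 0, 0],
    [6, 10, 0, 0],
    [0, 10, 0, 0],
    [0, 10, 0, 0],
    [0, 10, 0, 0],
    [0, 0, 0, 0],
    [0, 0, 0, 0],
  ],
)

```text
clock: 1.77
tool_pos: [0.4811, -0.2137, 0.2268]
orientation: [-180.0, 0.0, -120.9]
force: [0.1, 0.4, -0.0]
opening: 0.0867
```

```bash
cat >> h.py <<'E'
from scipy.spatial.transform import Rotation as Ro
def wrist():
    o=get_obs(); s=snapshot("wrist")
    T=np.eye(4); T[:3,:3]=Ro.from_euler('xyz',o["orientation"],degrees=True).as_matrix(); T[:3,3]=o["tool_pos"]
    W=T@np.array(s["mount"]); Ri=W[:3,:3].T
    s["rvec"]=cv2.Rodrigues(Ri)[0]; s["tvec"]=-Ri@W[:3,3]
    return o,s
E
python3 - <<'E'
from h import *
import pickle
o,s=wrist(); save(s,"w1.png"); pickle.dump(s,open("w1.pkl","wb"))
print(o["clock"],o["tool_pos"],o["orientation"],s["mount"],s["fov_y"])
E
```

```text
1.7667 [ 0.48113641 -0.21365109  0.22681867] [-1.79977964e+02  9.21985907e-03 -1.20915199e+02] [[ 1.76563037e-03 -9.61288633e-01 -2.75537741e-01  7.36364371e-02]
 [ 9.99998413e-01  1.63151655e-03  7.15942777e-04  5.63598115e-04]
 [-2.38683269e-04 -2.75538568e-01  9.61289988e-01 -1.57499389e-01]
 [ 0.00000000e+00  0.00000000e+00  0.00000000e+00  1.00000000e+00]] 68.63568695052278
```

View pics/w1.png

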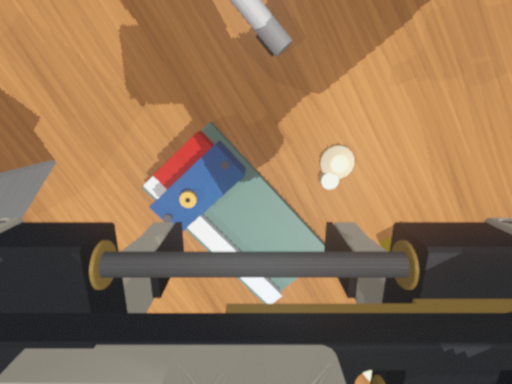

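```bash
python3 - <<'E'
import cv2
im=cv2.imread("pics/w1.png")[110:310,130:330]
cv2.imwrite("pics/w1c.png",cv2.resize(im,(600,600),interpolation=cv2.INTER_CUBIC))
E
```

```text
(no output)
```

View pics/w1c.png

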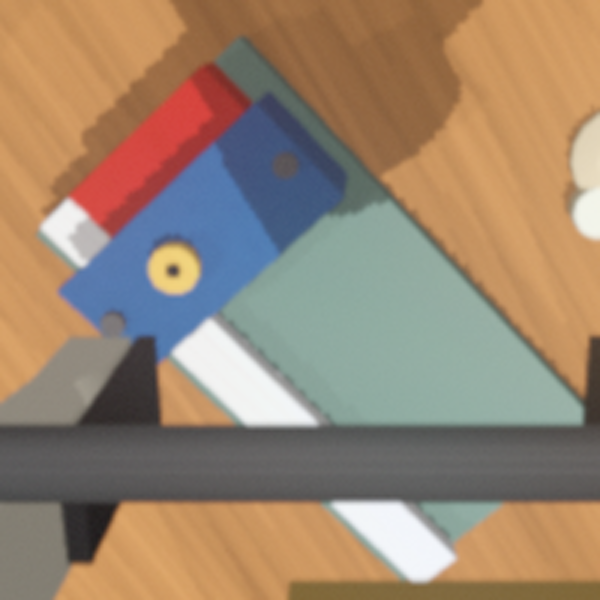

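```bash
python3 - <<'E'
from h import *
import pickle
from scipy.optimize import least_squares
s=pickle.load(open("w1.pkl","rb")); t=pickle.load(open("s0.pkl","rb"))["top"]
J=np.array([[-6,-75,72],[-65,-125,18],[-50,-125,44],[30,125,30],[55,125,30],[55,-125,30],[30,-125,44]])/1e3
U=np.array([[188,200],[211,122.7],[199.7,131],[282,296],[270,304.3],[143.3,186.7],[154.3,176.7]])
P=np.array([ray(s,u,z)[0] for u,z in zip(U,J[:,2])])
def fit(J,P):
    def f(p):
        c,q=np.cos(p[2]),np.sin(p[2]); R=np.array([[c,-q],[q,c]])
        return (J[:,:2]@R.T+p[:2]-P[:,:2]).ravel()
    r=least_squares(f,[.536,-.157,.2]); print(r.x[:2],np.degrees(r.x[2]),"res mm",(r.fun.reshape(-1,2)*1e3).round(1).tolist())
fit(J,P)
# top-view: from crop 3.4x offset (170,150)
J2=np.array([[-6,-75,72],[-65,125,18],[55,125,30],[30,125,30],[30,-125,44],[-50,-125,44]])/1e3
U2=np.array([[655,112],[436,258],[402,117],[408,147],[702,85],[722,177]])/3.4-.3+[170,150]
fit(J2,np.array([ray(t,u,z)[0] for u,z in zip(U2,J2[:,2])]))
E
```

```text
[ 0.53806154 -0.15597738] 11.671366294989323 res mm [[-13.2, -2.0], [2.3, -1.1], [4.1, -0.2], [0.3, 1.6], [2.5, 3.2], [1.1, -0.1], [3.0, -1.4]]
[ 0.53911773 -0.15663245] 11.435369293709432 res mm [[-12.8, -2.9], [1.3, 2.4], [-0.1, 0.4], [1.2, -0.2], [5.4, 2.0], [5.2, -1.7]]
```

```bash
python3 - <<'E'
from h import *
import pickle
from scipy.optimize import least_squares
s=pickle.load(open("w1.pkl","rb")); t=pickle.load(open("s0.pkl","rb"))["top"]
J=np.array([[9,-75,72],[-65,-125,18],[-50,-125,44],[30,125,30],[55,125,30],[55,-125,30],[30,-125,44]])/1e3
U=np.array([[188,200],[211,122.7],[199.7,131],[282,296],[270,304.3],[143.3,186.7],[154.3,176.7]])
P=np.array([ray(s,u,z)[0] for u,z in zip(U,J[:,2])])
def fit(J,P):
    def f(p):
        c,q=np.cos(p[2]),np.sin(p[2]); R=np.array([[c,-q],[q,c]])
        return (J[:,:2]@R.T+p[:2]-P[:,:2]).ravel()
    r=least_squares(f,[.536,-.157,.2]); print(r.x[:2],np.degrees(r.x[2]),"res mm",(r.fun.reshape(-1,2)*1e3).round(1).tolist())
fit(J,P)
J2=np.array([[9,-75,72],[-65,125,18],[55,125,30],[30,125,30],[30,-125,44],[-50,-125,44]])/1e3
U2=np.array([[655,112],[436,258],[402,117],[408,147],[702,85],[722,177]])/3.4-.3+[170,150]
fit(J2,np.array([ray(t,u,z)[0] for u,z in zip(U2,J2[:,2])]))
fit(np.r_[J,J2],np.r_[P,np.array([ray(t,u,z)[0] for u,z in zip(U2,J2[:,2])])])
E
```

```text
[ 0.53615978 -0.15632862] 11.413113170222225 res mm [[-0.7, 0.6], [-0.2, -1.3], [1.6, -0.4], [-1.0, 1.2], [1.2, 2.8], [-1.3, -0.8], [0.5, -2.0]]
[ 0.53655591 -0.15712977] 10.681135050659334 res mm [[-1.6, -0.8], [0.1, 3.1], [-0.9, -0.4], [0.3, -0.8], [1.3, 0.8], [0.8, -1.9]]
[ 0.53651395 -0.15663816] 11.059162038408527 res mm [[-0.8, 0.1], [-0.7, -1.3], [1.1, -0.6], [0.1, 0.9], [2.4, 2.3], [-1.7, -1.6], [0.2, -2.7], [-1.2, -0.1], [-0.6, 3.0], [-1.9, 0.2], [-0.6, -0.3], [2.0, 1.6], [1.7, -1.6]]
```

Emit:
jog_arm(
  commands=[
    [0, 38, 0, 3.9],
    [0, 38, 0, 3.9],
    [0, 38, 0, 3.9],
    [0, 38, 0, 3.9],
    [0, 38, 0, 3.9],
    [-2, 38, 0, 3.9],
    [-2, 38, 0, 3.9],
    [-2, 38, 0, 3.9],
    [-2, 38, 0, 3.9],
    [-1, 38, 0, 3.6],
  ],
)

```text
clock: 2.65
tool_pos: [0.4719, 0.1674, 0.2269]
orientation: [-180.0, 0.0, -82.1]
force: [1.7, -0.5, 0.1]
opening: 0.087
```

Emit:
jog_arm(
  commands=[
    [0, 12, -8, 0],
    [0, 12, -8, 0],
    [0, 12, -8, 0],
    [0, 6, -8, 0],
    [0, 4, -8, 0],
    [0, 0, -4, 0],
    [0, 0, -4, 0],
    [0, 0, -2, 0],
    [0, 0, 0, 0],
    [0, 0, 0, 0],
  ],
)

```text
clock: 3.48
tool_pos: [0.4725, 0.2115, 0.1768]
orientation: [-180.0, 0.0, -82.3]
force: [-0.8, 0.8, -0.4]
opening: 0.087
```

```bash
python3 - <<'E'
from h import *
import pickle
o,s=wrist(); save(s,"w2.png"); pickle.dump(s,open("w2.pkl","wb"))
print(o["clock"],o["tool_pos"],o["orientation"],o["joint_pos"])
E
```

```text
3.4833 [0.47250206 0.21145013 0.17682973] [-1.79979720e+02  7.65166329e-03 -8.22976810e+01] [ 4.58615834e+01  8.00842904e+00 -2.31232148e+01  7.61126581e-03
 -5.88476825e+01 -3.81632020e+01]
```

View pics/w2.png

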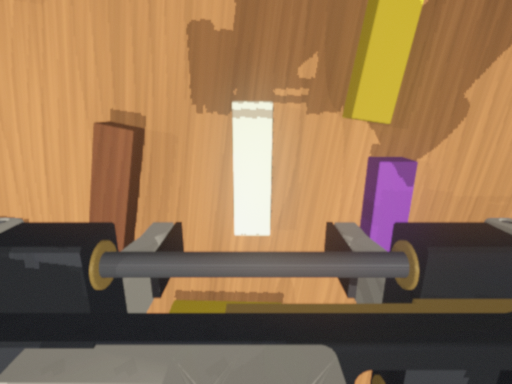

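```bash
python3 - <<'E'
from h import *
import pickle
s=pickle.load(open("w2.pkl","rb"))
im=cv2.cvtColor(s["image"],cv2.COLOR_RGB2BGR)
cv2.imwrite("pics/w2c.png",cv2.resize(im[80:260,170:350],(720,720),interpolation=cv2.INTER_CUBIC))
hsv=cv2.cvtColor(im,cv2.COLOR_BGR2HSV).astype(int)
m=((hsv[...,1]<70)&(hsv[...,2]>120)); m[:80]=0;m[245:]=0;m[:,:215]=0;m[:,290:]=0
c=max(cv2.findContours(m.astype(np.uint8),0,cv2.CHAIN_APPROX_NONE)[0],key=cv2.contourArea)
b=cv2.boxPoints(cv2.minAreaRect(c)); P=ray(s,b,.034)
print(b,P.round(4),P.mean(0),np.linalg.norm(P[1]-P[0]),np.linalg.norm(P[2]-P[1]),[np.degrees(np.arctan2(*(P[i+1]-P[i])[[1,0]])).round(2) for i in range(3)])
print(proj(s,get_obs()["tool_pos"]))
E
```

```text
[[230.99997 101.     ]
 [271.99997 101.     ]
 [271.99997 234.99997]
 [230.99997 234.99997]] [[0.5063 0.1335 0.034 ]
 [0.4649 0.1279 0.034 ]
 [0.4421 0.2749 0.034 ]
 [0.4893 0.2814 0.034 ]] [0.47564297 0.20441288 0.034     ] 0.0417430616949623 0.14878161128146386 [np.float64(-172.2), np.float64(98.84), np.float64(7.79)]
[[253.41587354 235.13692393]]
```

View pics/w2c.png

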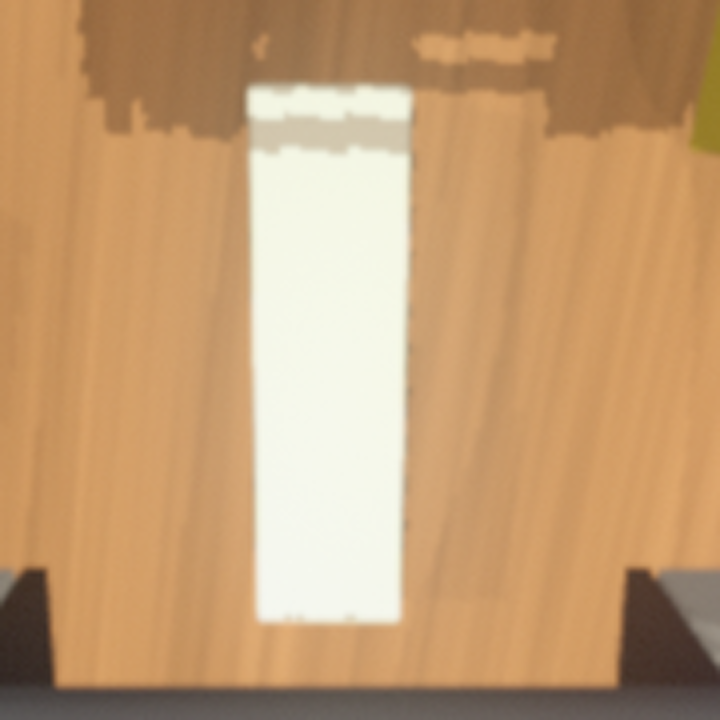

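Emit:
jog_arm(
  commands=[
    [0, 1, -16, 0],
    [0, 1, -16, 0],
    [0, 1, -16, 0],
    [0, 1, -16, 0],
    [0, 1, -16, 0],
    [0, 1, -16, 0],
    [0, 1, -16, 0],
    [0, 1, -16, 0],
    [0, 0, -12, 0],
    [0, 0, -10, 0],
  ],
)

```text
clock: 4.37
tool_pos: [0.4724, 0.2198, 0.0259]
orientation: [180.0, -0.0, -82.3]
force: [0.8, -0.5, -0.2]
opening: 0.0869
```

Emit:
jog_arm(
  commands=[
    [0, 0, -6, 0],
    [0, 0, -5, 0],
    [0, 0, 0, 0],
    [0, 0, 0, 0],
    [0, 0, 0, 0],
    [0, 0, 0, 0],
    [0, 0, 0, 0],
    [0, 0, 0, 0],
    [0, 0, 0, 0],
    [0, 0, 0, 0],
  ],
)

```text
clock: 5.2
tool_pos: [0.4723, 0.22, 0.0157]
orientation: [-180.0, 0.0, -82.3]
force: [-0.1, -1.2, -0.5]
opening: 0.0865
```

Emit:
jog_arm(
  commands=[
    [0, 0, 0, 0],
    [0, 0, 0, 0],
    [0, 0, 0, 0],
    [0, 0, 0, 0],
    [0, 0, 0, 0],
    [0, 0, 0, 0],
    [0, 0, 0, 0],
    [0, 0, 0, 0],
    [0, 0, 0, 0],
    [0, 0, 0, 0],
  ],
  fingers=30,
)

```text
clock: 6.03
tool_pos: [0.4723, 0.2199, 0.0156]
orientation: [-180.0, 0.0, -82.3]
force: [0.0, 0.5, -0.1]
opening: 0.0415
```

Emit:
jog_arm(
  commands=[
    [0, 0, 10, 0],
    [0, 0, 20, 0],
    [0, 0, 20, 0],
    [0, 0, 15, 0],
    [5, -20, 5, 0],
    [6, -30, 0, 0.5],
    [7, -36, 0, 0.6],
    [7, -36, 0, 0.6],
    [7, -36, 0, 0.6],
    [7, -36, 0, 0.6],
  ],
  fingers=0,
)

```text
clock: 6.87
tool_pos: [0.5111, 0.0243, 0.0863]
orientation: [-180.0, 0.0, -79.3]
force: [0.3, 0.4, -1.0]
opening: 0.042
```

Emit:
jog_arm(
  commands=[
    [6, -36, 0, 0.6],
    [6, -36, 0, 0.2],
    [4, -24, 0, 0],
    [2, -16, 0, 0],
    [0, 0, 0, 0],
    [0, 0, 0, 0],
    [0, 0, 0, 0],
    [0, 0, 0, 0],
    [0, 0, 0, 0],
    [0, 0, 0, 0],
  ],
)

```text
clock: 7.7
tool_pos: [0.5293, -0.0853, 0.0857]
orientation: [-180.0, 0.0, -78.5]
force: [-0.1, 0.8, -1.4]
opening: 0.0418
```

```bash
python3 - <<'E'
from h import *
import pickle
o,s=wrist(); save(s,"w3.png"); pickle.dump(s,open("w3.pkl","wb"))
t=snapshot("scene"); cv2.imwrite("pics/s3.png",cv2.cvtColor(cv2.resize(t["image"][150:300,80:280],(800,600),interpolation=cv2.INTER_CUBIC),cv2.COLOR_RGB2BGR))
print(o["clock"],o["tool_pos"],o["orientation"],o["force"],o["opening"])
E
```

```text
7.7 [ 0.52932546 -0.08534548  0.08571365] [-1.79992767e+02  1.61679897e-03 -7.84839714e+01] [-0.12884368  0.79116314 -1.35413528] 0.04182171962919392
```

View pics/w3.png

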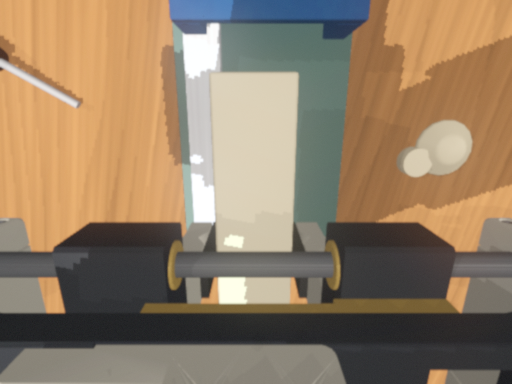

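View pics/s3.png

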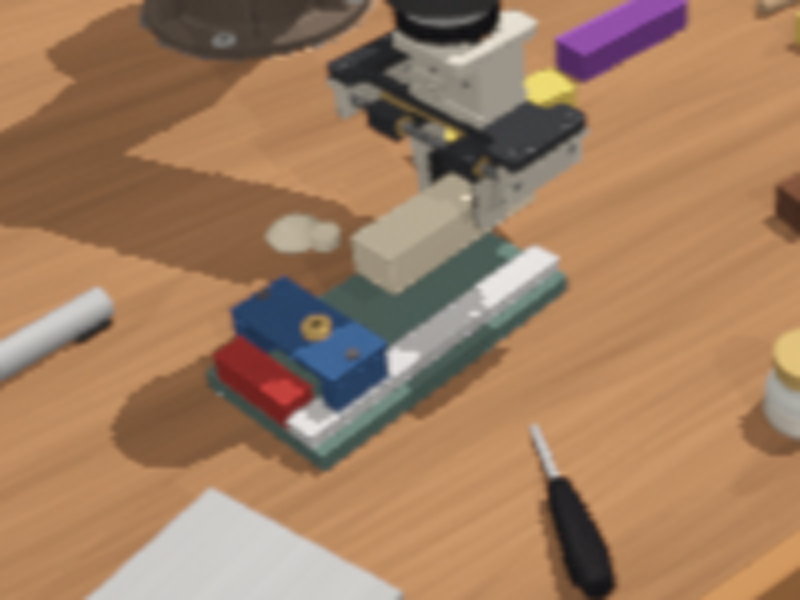

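```bash
python3 - <<'E'
from h import *
import pickle
s=pickle.load(open("w3.pkl","rb"));
hsv=cv2.cvtColor(s["image"],cv2.COLOR_RGB2HSV).astype(int)
m=(hsv[...,1]<28)
L=[];Rr=[];BL=[];BR=[]
for v in range(30,215,3):
    r=np.where(m[v,170:235])[0]
    if len(r)>5:
        L.append([170+r[0],v+.5]); 
        if v<68: Rr.append([170+r[-1]+1,v+.5])
from numpy import array
def line(uv,z,n):
    P=ray(s,array(uv),z)[:,:2]
    for k in range(3):
        vx,vy,x0,y0=cv2.fitLine(P.astype(np.float32),cv2.DIST_HUBER,0,1e-5,1e-5).ravel()
    if vy<0: vx,vy=-vx,-vy
    a=np.degrees(np.arctan2(vy,vx))-90
    yaw=np.radians(11.4); o=np.array([.5363,-.1565]); R=np.array([[np.cos(yaw),-np.sin(yaw)],[np.sin(yaw),np.cos(yaw)]])
    q=(P-o)@R*1e3
    print(n,"yaw",a.round(2),"jig x med",np.median(q[:,0]).round(2),"jig y",q[[0,-1]].round(1).tolist())
line(L,.030,"fence outer(55)"); line(Rr,.030,"fence inner(30)")
print(L[::8],Rr[::3])
o=get_obs(); R=Ro.from_euler('z',11.4,degrees=True).as_matrix()
print("tcp jig",(o["tool_pos"]-[.5363,-.1565,0])@R*1e3)
print(proj(s,np.array([[.5363,-.1565,0]]+0*R[:1])+ (R@np.array([[-10,-50,56],[30,-50,56],[-70,-50,64],[43,-50,64]]).T/1e3).T))
cv2.imwrite("pics/w3c.png",cv2.cvtColor(cv2.resize(s["image"][0:225,160:380],(782,800)[:2] if 0 else (586,600),interpolation=cv2.INTER_CUBIC),cv2.COLOR_RGB2BGR))
E
```

```text
fence outer(55) yaw 11.56 jig x med 62.05 jig y [[62.3, -53.6], [61.8, 78.6]]
fence inner(30) yaw 30.06 jig x med 27.42 jig y [[29.1, -53.8], [21.3, -31.2]]
[[np.int64(173), 30.5], [np.int64(175), 54.5], [np.int64(177), 78.5], [np.int64(178), 102.5], [np.int64(180), 126.5], [np.int64(182), 150.5], [np.int64(183), 174.5], [np.int64(185), 198.5]] [[np.int64(222), 30.5], [np.int64(223), 39.5], [np.int64(225), 48.5], [np.int64(229), 57.5], [np.int64(234), 66.5]]
tcp jig [ 7.16442314 70.9637453  85.61751701]
[[283.40146729  26.06539381]
 [215.94653914  25.76064762]
 [390.79700003  22.51932253]
 [191.1413935   21.61178107]]
```

View pics/w3c.png

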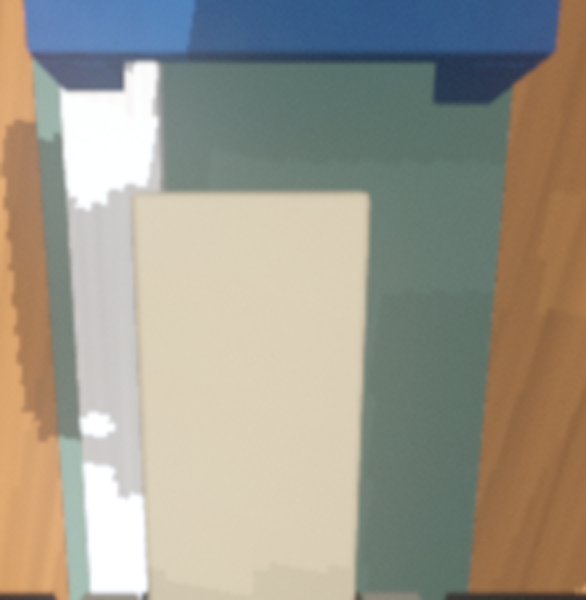

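```bash
python3 - <<'E'
from h import *
import pickle
s=pickle.load(open("w3.pkl","rb"))
R=Ro.from_euler('z',11.4,degrees=True).as_matrix()
C=np.array([[60,95],[88,590],[157,75],[157,120],[160,180],[36,80],[70,590],[510,100],[470,580],[28,52],[555,52]])/2.664+[160,0]
Z=[30,30,30,30,30,18,18,18,18,64,64]
for c,z in zip(C,Z): print(c.round(1),z,((ray(s,c,z/1e3)[0]-[.5363,-.1565,0])@R*1e3).round(1))
B=np.array([[134,194],[369,194],[148,590],[357,590]])/2.664+[160,0]
o=.0857-.015+.034
P=ray(s,B,o); print(((P-[.5363,-.1565,0])@R*1e3).round(1))
E
```

```text
[182.5  35.7] 30 [ 56.1 -50.5  30. ]
[193.  221.5] 30 [56.5 85.5 30. ]
[218.9  28.2] 30 [ 31.1 -55.2  30. ]
[218.9  45. ] 30 [ 31.4 -44.8  30. ]
[220.1  67.6] 30 [ 31.1 -30.5  30. ]
[173.5  30. ] 18 [ 65.  -56.8  18. ]
[186.3 221.5] 18 [65.  90.5 18. ]
[351.4  37.5] 18 [-62.9 -52.5  18. ]
[336.4 217.7] 18 [-63.9  86.6  18. ]
[170.5  19.5] 64 [ 54.6 -51.   64. ]
[368.3  19.5] 64 [-57.1 -51.5  64. ]
[[ 27.4 -18.4 104.7]
 [-13.  -18.6 104.7]
 [ 27.5  54.7 104.7]
 [-14.1  54.5 104.7]]
```

Emit:
jog_arm(
  commands=[
    [0, 0, -10, 0],
    [0, 0, -10, 0],
    [0, 0, -10, 0],
    [0, 0, -8, 0],
    [0, 0, -6, 0],
    [0, 0, -4, 0],
    [0, 0, -2, 0],
    [0, 0, -1, 0],
    [0, 0, 0, 0],
    [0, 0, 0, 0],
  ],
)

```text
clock: 8.63
tool_pos: [0.5296, -0.0861, 0.0349]
orientation: [-180.0, -0.0, -78.6]
force: [0.6, -0.8, -1.2]
opening: 0.0416
```

Emit:
jog_arm(
  commands=[
    [0, 0, -1, 0],
    [0, 0, 0, 0],
    [1, -5, 0, 0],
    [1, -5, 0, 0],
    [1, -5, 0, 0],
    [1, -5, 0, 0],
    [1, -5, 0, 0],
    [1, -5, 0, 0],
    [0, 0, 0, 0],
    [0, 0, 0, 0],
  ],
)

```text
clock: 9.47
tool_pos: [0.5354, -0.1166, 0.0336]
orientation: [-180.0, -0.0, -78.6]
force: [0.6, -0.2, -0.8]
opening: 0.0417
```

Emit:
jog_arm(
  commands=[
    [1, -4, 0, 0],
    [1, -5, 0, 0],
    [1, -5, 0, 0],
    [1, -5, 0, 0],
    [1, -5, 0, 0],
    [1, -5, 0, 0],
    [0, 0, 0, 0],
    [0, 0, 0, 0],
    [0, 0, 0, 0],
    [0, 0, 0, 0],
  ],
)

```text
clock: 10.3
tool_pos: [0.5413, -0.145, 0.0336]
orientation: [-180.0, -0.0, -78.5]
force: [-0.4, -0.7, -0.6]
opening: 0.0415
```

```bash
python3 - <<'E'
from h import *
o,s=wrist(); save(s,"w4.png")
R=Ro.from_euler('z',11.4,degrees=True).as_matrix()
print(o["clock"],(o["tool_pos"]-[.5363,-.1565,0])@R*1e3,o["orientation"],R.T@o["force"])
E
```

```text
10.3 [ 7.1614274  10.25816458 33.58967198] [-1.79998541e+02 -2.25160614e-03 -7.85496932e+01] [-0.48174439 -0.60927159 -0.64986869]
```

View pics/w4.png

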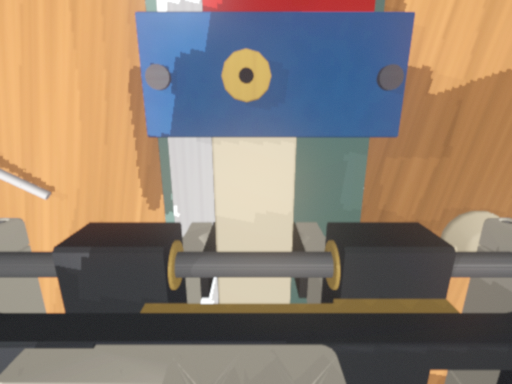

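The leading end is under the bridge, whose front edge is at row 137, and the blank is parallel to the fence. I'll ease it on to the stop.

Emit:
jog_arm(
  commands=[
    [1, -4, 0, 0],
    [1, -4, 0, 0],
    [0.6, -3, 0, 0],
    [0.4, -2, 0, 0],
    [0.4, -2, 0, 0],
    [0.2, -1, 0, 0],
    [0.2, -1, 0, 0],
    [0, 0, 0, 0],
    [0, 0, 0, 0],
    [0, 0, 0, 0],
  ],
)

```text
clock: 11.18
tool_pos: [0.5451, -0.1622, 0.0336]
orientation: [-180.0, -0.0, -78.6]
force: [-0.3, -0.7, 0.5]
opening: 0.0417
```

Emit:
jog_arm(
  commands=[
    [0.2, -1, 0, 0],
    [0.1, -0.5, 0, 0],
    [0.1, -0.5, 0, 0],
    [0.1, -0.5, 0, 0],
    [0.1, -0.5, 0, 0],
    [0, 0, 0, 0],
    [0, 0, 0, 0],
    [0, 0, 0, 0],
    [0, 0, 0, 0],
    [0, 0, 0, 0],
  ],
)

```text
clock: 12.02
tool_pos: [0.5458, -0.1652, 0.0336]
orientation: [-180.0, -0.0, -78.6]
force: [0.8, -0.5, 1.0]
opening: 0.0416
```

Emit:
jog_arm(
  commands=[
    [0.1, -0.5, 0, 0],
    [0.1, -0.5, 0, 0],
    [0.1, -0.5, 0, 0],
    [0.1, -0.5, 0, 0],
    [0, 0, 0, 0],
    [0, 0, 0, 0],
    [0, 0, 0, 0],
    [0, 0, 0, 0],
    [0, 0, 0, 0],
    [0, 0, 0, 0],
  ],
)

```text
clock: 12.85
tool_pos: [0.5458, -0.1657, 0.0336]
orientation: [-180.0, 0.1, -78.6]
force: [-1.7, 9.6, 4.9]
opening: 0.0417
```

The blank has met the stop (9.6 N along y). Next I close the gap to the fence.

Emit:
jog_arm(
  commands=[
    [0.5, 0.5, 0, 0],
    [0.5, 0.1, 0, 0],
    [0.5, 0.1, 0, 0],
    [0.5, 0.1, 0, 0],
    [0.5, 0.1, 0, 0],
    [0.5, 0.1, 0, 0],
    [0, 0, 0, 0],
    [0, 0, 0, 0],
    [0, 0, 0, 0],
    [0, 0, 0, 0],
  ],
)

```text
clock: 13.68
tool_pos: [0.5465, -0.1656, 0.0336]
orientation: [179.8, 0.1, -78.6]
force: [-8.7, 6.8, 11.4]
opening: 0.0418
```

Emit:
jog_arm(
  commands=[
    [0.5, 0.1, 0, 0],
    [0.5, 0.1, 0, 0],
    [0, 0, 0, 0],
    [0, 0, 0, 0],
    [0, 0, 0, 0],
    [0, 0, 0, 0],
    [0, 0, 0, 0],
    [0, 0, 0, 0],
    [0, 0, 0, 0],
    [0, 0, 0, 0],
  ],
)

```text
clock: 14.52
tool_pos: [0.5474, -0.1654, 0.0336]
orientation: [179.8, 0.1, -78.6]
force: [-9.3, 6.9, 12.2]
opening: 0.0413
```

```bash
python3 - <<'E'
from h import *
import pickle
o,s=wrist(); save(s,"w5.png"); pickle.dump(s,open("w5.pkl","wb"))
R=Ro.from_euler('z',11.4,degrees=True).as_matrix()
print(o["clock"],(o["tool_pos"]-[.5363,-.1565,0])@R*1e3,o["orientation"],R.T@o["force"],R.T@o["moment"])
cv2.imwrite("pics/w5c.png",cv2.cvtColor(cv2.resize(s["image"][0:230,130:400],(700,596),interpolation=cv2.INTER_CUBIC),cv2.COLOR_RGB2BGR))
t=snapshot("scene"); cv2.imwrite("pics/s5.png",cv2.cvtColor(cv2.resize(t["image"][180:270,120:240],(800,600),interpolation=cv2.INTER_CUBIC),cv2.COLOR_RGB2BGR)); pickle.dump(t,open("s5.pkl","wb"))
E
```

```text
14.5167 [  9.16163842 -10.90598026  33.61179965] [ 1.79769200e+02  9.81186295e-02 -7.86177968e+01] [-7.76743816  8.58086279 12.16093093] [ 2.99652809  2.71405906 -0.30785607]
```

View pics/w5c.png

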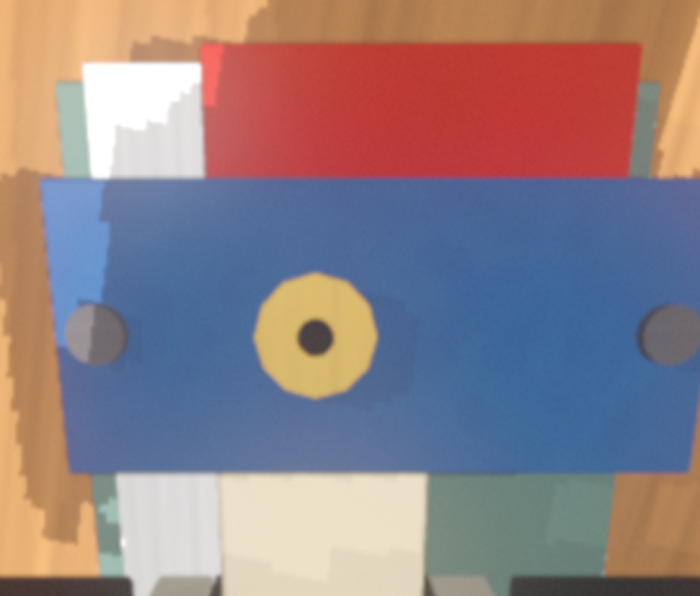

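View pics/s5.png

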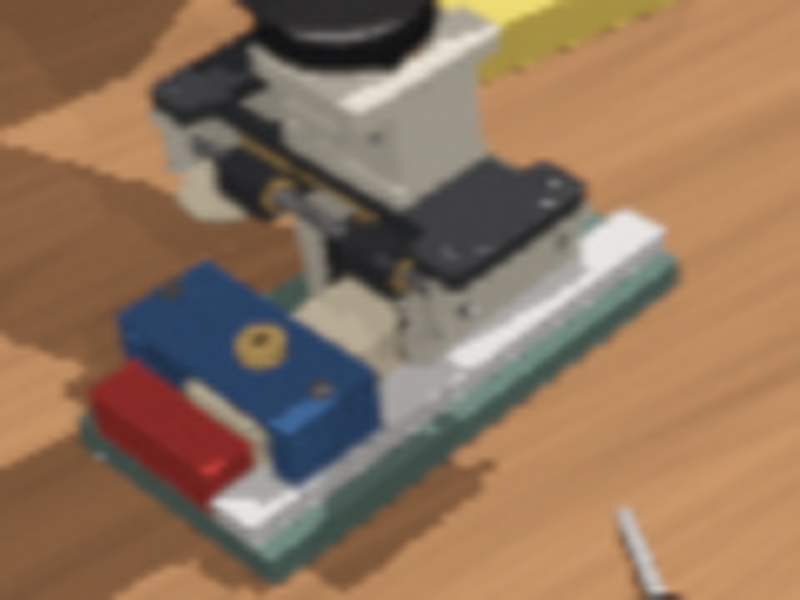

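Emit:
jog_arm(
  commands=[
    [0.4, 0.3, 0, 0],
    [0.5, 0.1, 0, 0],
    [0.5, 0.1, 0, 0],
    [0, 0, 0, 0],
    [0, 0, 0, 0],
    [0, 0, 0, 0],
    [0, 0, 0, 0],
    [0, 0, 0, 0],
    [0, 0, 0, 0],
    [0, 0, 0, 0],
  ],
)

```text
clock: 15.45
tool_pos: [0.5486, -0.1651, 0.0336]
orientation: [179.7, 0.1, -78.6]
force: [-8.9, 5.9, 11.7]
opening: 0.0416
```

Emit:
jog_arm(
  commands=[
    [0.5, 0.1, 0, 0],
    [0.5, 0.1, 0, 0],
    [0.5, 0.1, 0, 0],
    [0, 0, 0, 0],
    [0, 0, 0, 0],
    [0, 0, 0, 0],
    [0, 0, 0, 0],
    [0, 0, 0, 0],
    [0, 0, 0, 0],
    [0, 0, 0, 0],
  ],
)

```text
clock: 16.28
tool_pos: [0.5487, -0.1651, 0.0336]
orientation: [179.6, 0.1, -78.6]
force: [-13.7, 4.6, 16.8]
opening: 0.0417
```

```bash
python3 - <<'E'
from h import *
import pickle
o,s=wrist(); pickle.dump(s,open("w6.pkl","wb"))
R=Ro.from_euler('z',11.4,degrees=True).as_matrix()
print(o["clock"],(o["tool_pos"]-[.5363,-.1565,0])@R*1e3,o["orientation"],R.T@o["force"],R.T@o["moment"])
cv2.imwrite("pics/w6c.png",cv2.cvtColor(cv2.resize(s["image"][170:230,160:320],(800,300),interpolation=cv2.INTER_CUBIC),cv2.COLOR_RGB2BGR))
E
```

```text
16.2833 [ 10.45397535 -10.86244203  33.64832884] [ 1.79606324e+02  1.04663513e-01 -7.86203291e+01] [-12.53925791   7.19613685  16.7662956 ] [ 2.56193335  4.53553552 -0.13511266]
```

View pics/w6c.png

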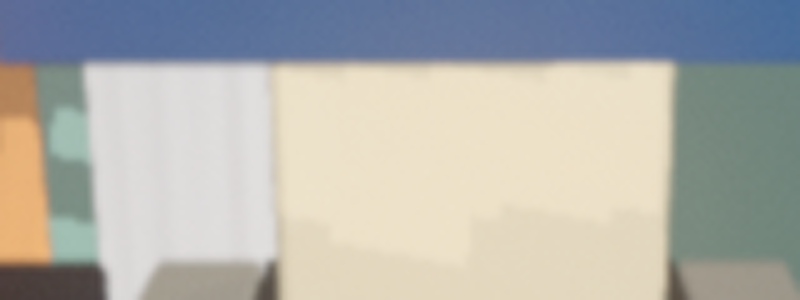

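The blank is blocked in x: it moved 0.1 mm for a 1.5 mm command and the force rose, so it is seated on the fence. I'll firm up the slanting push.

Emit:
jog_arm(
  commands=[
    [0.5, 0.1, -0.2, 0],
    [0.5, 0.1, -0.2, 0],
    [0.5, 0.1, 0, 0],
    [0.5, 0.1, 0, 0],
    [0, 0, 0, 0],
    [0, 0, 0, 0],
    [0, 0, 0, 0],
    [0, 0, 0, 0],
    [0, 0, 0, 0],
    [0, 0, 0, 0],
  ],
)

```text
clock: 17.17
tool_pos: [0.5487, -0.1651, 0.0335]
orientation: [179.4, 0.1, -78.6]
force: [-20.6, 4.2, 25.9]
opening: 0.0413
```

Emit:
jog_arm(
  commands=[
    [0, 0, 0, 0],
    [0, 0, 0, 0],
    [0, 0, 0, 0],
    [0, 0, 0, 0],
    [0, 0, 0, 0],
    [0, 0, 0, 0],
    [0, 0, 0, 0],
    [0, 0, 0, 0],
    [0, 0, 0, 0],
    [0, 0, 0, 0],
  ],
)

```text
clock: 18.0
tool_pos: [0.5487, -0.1651, 0.0335]
orientation: [179.4, 0.1, -78.6]
force: [-20.4, 3.9, 24.9]
opening: 0.0417
```

```bash
python3 - <<'E'
from h import *
import pickle
o,s=wrist(); pickle.dump(s,open("w7.pkl","wb")); t=snapshot("top"); pickle.dump(t,open("t7.pkl","wb"))
R=Ro.from_euler('z',11.4,degrees=True).as_matrix()
print(o["clock"],(o["tool_pos"]-[.5363,-.1565,0])@R*1e3,o["orientation"],R.T@o["force"],o["opening"])
cv2.imwrite("pics/w7c.png",cv2.cvtColor(cv2.resize(s["image"][0:230,130:400],(700,596),interpolation=cv2.INTER_CUBIC),cv2.COLOR_RGB2BGR))
save(t,"t7.png")
q=snapshot("scene"); cv2.imwrite("pics/s7.png",cv2.cvtColor(cv2.resize(q["image"][190:260,120:230],(800,509),interpolation=cv2.INTER_CUBIC),cv2.COLOR_RGB2BGR))
E
```

```text
18.0 [ 10.45456703 -10.86373273  33.528571  ] [ 1.79413329e+02  1.24789273e-01 -7.86344868e+01] [-19.21720917   7.86729794  24.9157253 ] 0.041694803106831095
```

View pics/w7c.png

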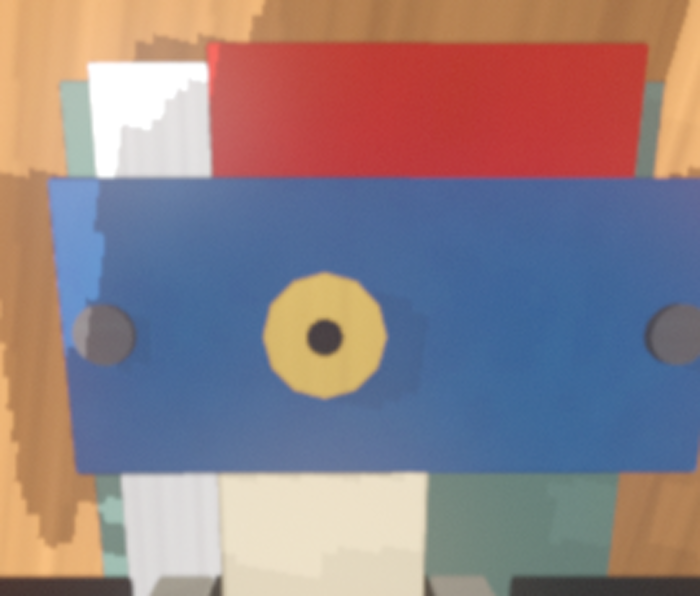

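View pics/s7.png

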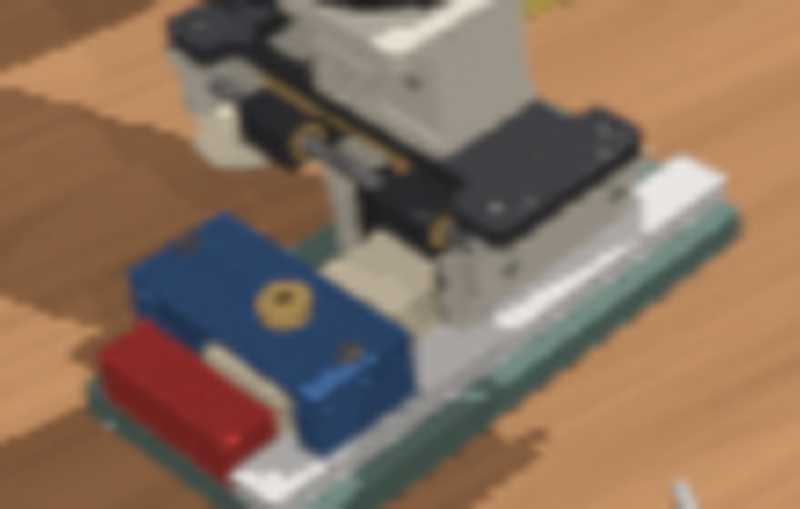

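View pics/t7.png

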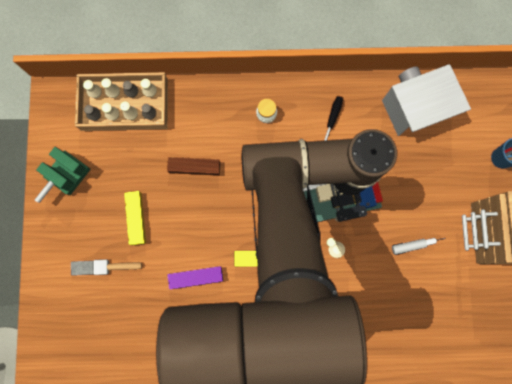

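The pale strip meets the red stop, and the blank lies against the fence with no visible gap. The bystanders sit at their old pixels: dark blank (194,166), jar (266,110) and amulet (335,248). The forces are steady at about 19 N on the fence and 25 N down, so I'm handing in.

```bash
python3 - <<'E'
from h import *
print(get_obs()["force"]); print(close_job()); o=get_obs(); print(o["clock"],o["tool_pos"],o["force"])
E
```

```text
[-19.35517499   4.71577183  24.65439304]
the job is handed in; nothing more can be done
None
the job is handed in; nothing more can be done
```

I gripped the pale blank and laid it on the bed in front of the bridge. I slid it under the bridge until it met the red stop, then pushed it slantwise against the fence and down. I handed the job in at about 18 s, still holding it pressed; no verdict was reported.

**Last checks:**
- **Push:** the wrist force was steady at about 19 N towards the fence, 25 N down and 8 N at the stop. These are forces on the tool, so bed and stop friction take part of the fence push.
- **Seating on the fence:** the final push commands moved the blank 0.1 mm or less while the force rose. My camera estimate put the blank at jig x of about 10.5 mm, against the nominal 9 mm. I read that as about 1 mm of calibration error, because the fence itself also measured about 1 mm too far.
- **Tilt:** the tool had tilted about 0.6° under the load. I did not measure the blank's own tilt.
- **Bystanders:** the dark blank and the other loose things looked unmoved by eye in the last top view.

One task figure disagreed with the pictures. The brass bush sits near jig x = 9 mm, over the blank, not at the bridge's midpoint of -6 mm. I used 9 mm when locating the jig.

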